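Offer a stencil frame up to its hinge and hold it for the pin

TASK

Lift the yellow stencil frame out of the rack and offer it up to the print board's hinge: upright, with the side that carries its hinge leaf facing the jamb block, and its knuckle down between the two fixed knuckles so that the three holes line up for the hinge pin. Finish while still holding it there, steady and carried by the gripper alone with no weight resting on the hinge; I will push the pin in myself. Do not bang the hinge, and leave the pin, the other frames and everything else where they are.

Things in the scene. Friction and masses are not known exactly. Their poses are not given: they have to be found in the camera images.
- yellow_frame: the frame to fit: beech frame 180 wide (y), 150 high (z), 22 mm thick (x), about 0.25 to 0.42 kg, rails 24 mm, round a rigid 3 mm yellow stencil sheet; top edge painted yellow. Stands upright in one rack slot. Origin: centre of the lower rail's underside. On that rail's +x face a brass hinge leaf, 34 mm wide, 3 mm thick, with one knuckle hanging below. Balanced when pinched mid top rail
- yellow_frame_center (a point): centre of the yellow frame, half-way up (75 mm below its top and above its lower rail's underside), mid-thickness; axes as the frame
- yellow_frame_knuckle (a point): centre of the hole of the yellow frame's knuckle: brass tube 34 mm long, 18 mm outside, 11 mm hole along the frame's y. It lies 12.5 mm to +x of the frame's mid-plane, 16 mm below the lower rail's underside, 91 mm below the frame's centre; axes as the frame
- print_board: fixed plywood print board 250 x 280 x 12 mm with a wooden jamb block along its +x edge (46 x 280, its top 34 mm above the table) that carries the brass fixed hinge leaf. Origin: on the table under the hinge's centre; +x from hinge to jamb block, -x over the open board (190 mm), y along the hinge. Left or right of the robot, turned up to 0.3 rad
- fixed_hinge (a point): point on the fixed holes' line midway between the two fixed knuckles, 35.5 mm above the table; axes as the print board. Knuckles: brass tubes, 18 mm outside, 11 mm hole, from 20 to 46 mm either side; the 40 mm gap is open from above. Block's face 14 mm away, board 23.5 mm below. In line and upright, the frame's lower rail is 16 mm above this point, its mid-plane 12.5 mm to -x
- frame_rack: fixed wooden rack 260 x 146 mm: two 40 mm high runners along its x; slots at x = -75, 0, +75 mm, each 26 mm wide between dowels up to 100 mm above the table. Frames stand on the runners, leaf side towards the rack's +x, tops at 190 mm, 53 mm apart; a frame must rise over 60 mm to come clear. Origin: centre, on the table. Left or right of the robot, turned up to 0.3 rad
- teal_frame: a loose stencil frame like the yellow one (180 x 150 x 22 mm, 0.32 kg) but with a teal sheet and top edge, standing in another slot of the rack; leave it alone. Origin: centre of the underside of its lower rail
- navy_frame: a loose stencil frame like the yellow one (180 x 150 x 22 mm, 0.32 kg) but with a navy blue sheet and top edge, standing in another slot of the rack; leave it alone. Origin: centre of the underside of its lower rail
- hinge_pin: loose steel hinge pin lying on the print board near its -x edge: 10 mm thick, 137 mm long along its y, with a tapered nose (4 mm at the tip) and a bent 30 mm handle; the printer will push it in, leave it alone. Origin: under the straight part
- yellow_pot: loose yellow colour pot with a white cap, 64 mm wide, 85 mm high, beyond the hinge and rack; leave it alone. Origin: centre of its underside
- teal_pot: loose teal colour pot with a white cap, 64 mm wide, 85 mm high, beyond the hinge and rack; leave it alone. Origin: centre of its underside
- navy_pot: loose navy colour pot with a white cap, 64 mm wide, 85 mm high, beyond the hinge and rack; leave it alone. Origin: centre of its underside
- flower_block: loose dark wooden printing block, 100 x 75 mm, 89 mm high with its round handle; leave it alone. Origin: centre of its underside
- leaf_block: loose dark wooden printing block, 85 x 85 mm, 89 mm high with its round handle; leave it alone. Origin: centre of its underside
Things that resemble listed ones, but are neither listed nor needed, are in the scene too. Leave any pink or red look-alike of the yellow_frame alone.

How it is judged:
By the outcome, as a careful person would: the job done as asked, in the order asked, and still so for the second after the job is handed in, while the arm keeps its last pose, push and grip.
It also fails if it takes over 48 s, if anything falls off the work surface, if the arm or the gripper's body presses on something with over 40 N, if the wrist force passes 120 N, or if a joint passes its speed limit or range.

ROBOT

A 7-joint arm with a two-finger parallel gripper is mounted at the origin on the work surface. World frame = base frame: x ahead of the robot, y to its left, z up, the work surface at z = 0. Lengths are in m, angles in rad, forces in N, time in s.
With the tool pointing down it reaches from about 0.425 to 0.875 m from the base axis. Payload 4.7 kg.
Tool frame: the origin (TCP) lies where the fingers leave the gripper's body, on its centre line; the fingertips stand 70 mm ahead of it and the grasp point (between the pads) lies 51 mm ahead of it; z points along the fingers, y is the line along which they close (so a half turn about z gives the same grasp; the last joint's range is limited). The gripper opens to 87 mm and grips with 3 to 60 N. Pads are 19 mm wide; open, the fingers measure 117 mm over their backs; the gripper's body (75 mm by 190 mm) begins 51 mm behind the grasp point.
Start: joints at [1.333, 0.321, -0.07, 1.45, 0.023, 1.371, -0.057], TCP at [0.162, -0.63, 0.292] pointing down, gripper open.
Joint ranges: [-2.86, 2.86], [-0.3, 2.09], [-1.38, 1.24], [0.06, 2.45], [-1.56, 4.7], [0.09, 2.05], [-2.69, 2.69]. Speed limits (rad/s): [2.57, 2.57, 3.14, 3.14, 3.14, 3.14, 3.14].

INTERFACE

Orientations are given as a rotation vector (axis times angle).
In Python, from bench import ctrl gives the robot as it stands.
- The arm moves only by the tool play_rows, never from a script. Its argument "increments" is a list that holds one entry, the list of rows, each a list of 7 numbers: the shift along the tool's x, y, z as a fraction of full scale, then the turn, a rotation vector about the tool's x, y, z as a fraction of full scale, then the gripper command: -1 is shut, 1 is fully open, values between are in proportion. A call has 1 to 8 rows; each row is the pose to reach, as a shift and turn from the pose commanded when the call began, along the tool's axes at that moment; what a row does not reach only later rows make up. Full scale, the value 1, is 0.1 m for a shift and 90 degrees for a turn. A row lasts 1/10 s, in which the tool goes at most 50 mm and 8.59 degrees, less where a joint would pass 70% of its speed; a pose out of reach is approached as far as the arm can. A call with a number of a shift or a turn outside -1 to 1 is refused whole. A call with a gripper value outside its range is refused whole. The fingers move at their own pace and stop on an object; "squeeze" is the grip in N (left out, the last holds). Time passes only in rows, so rows that repeat a pose let the fingers close. It gives the time, the measured TCP pose, the force, the opening and the grip force at its end, in the units of the state.
- ctrl.get_state(): the state, without advancing time (a new reading comes with each control period).
- ctrl.get_image(name): name is "side" or "top" or "wrist"; returns the picture (480x640x3 uint8, red, green, blue); there is no depth.
- ctrl.get_calibration(name): a dict with "vertical_fov" (degrees; the focal length in pixels is half the picture's height over the tangent of half this angle, whatever the lens; pixels are square), "cx", "cy" (the principal point, pixels), "R" (3x3) and "t" (3): a world point X has camera coordinates R X + t; the wrist camera has in their place "T_tool_cam" (4x4, takes a point from camera to tool coordinates, whose origin is the TCP and whose axes are the flange's). Camera axes: x right, y down, z forward; pixel columns grow to the right and rows downward; lengths in m; the calibration is good to about 2 mm. A picture is of the moment at which its call begins: read the wrist's pose just before it. get_calibration takes no time and is no camera call.
- ctrl.close_job(): hands the job in; it is judged then, once.
The state is a dict: "time": time; "joint_positions": joint angles; "qd": joint speeds; "joint_torque": joint torques, N m; "position": TCP position; "tool_rot": TCP orientation; "ft_force": force on the tool from outside, world axes, zero at the start; "torque": the same for the moment, N m; "grip_width": opening from 0.0 (shut) to 1.0 (fully open); "grip_force": force on a finger pad.
Only numpy, scipy, OpenCV 4.12 (cv2) and the standard library are available. Lean on these libraries where they do the work, as an engineer would, in place of code of your own. Each camera call takes 0.05 s, during which the arm holds its last target. There are 200 camera calls.

## Working session

There is one attempt and no reset: what is moved stays moved. The work goes in short steps, Python scripts to look and compute and a tool call to move; the robot and the scene stay as the last step left them, time stands still between calls to the robot, and variables do not carry over. Pictures are saved under pics/ and viewed, at most 10 in all, crops included, and the job is handed in when it is done.

Besides the shell and the picture viewer there is one more tool, called after "Request:" by a JSON object that holds its "method" and its "body", one argument or row to a line. play_rows: Moves the arm, as the interface text tells. Shift numbers are shares of 0.1 m and turn numbers shares of 90 degrees, none past 1 either way. Its arguments: {"type":"object","properties":{"increments":{"type":"array"},"squeeze":{"type":"number"}},"required":["increments"]}

```bash
ls; mkdir -p pics
python3 - <<'E'
from bench import ctrl
import cv2,numpy as np
s=ctrl.get_state();print({k:np.round(v,3) for k,v in s.items()})
for n in("side","top"):
    c=ctrl.get_calibration(n);print(n,{k:np.round(v,3).tolist() for k,v in c.items()})
    cv2.imwrite(f"pics/{n}0.png",ctrl.get_image(n)[:,:,::-1])
print(ctrl.get_calibration("wrist"))
E
```

```text
pics
{'time': np.float64(0.0), 'joint_positions': array([ 1.333,  0.322, -0.07 ,  1.452,  0.023,  1.371, -0.057]), 'qd': array([-0.001, -0.   ,  0.001,  0.001, -0.001, -0.   ,  0.002]), 'joint_torque': array([-1.0000e-03, -4.9128e+01, -4.0400e-01, -3.1253e+01, -6.4000e-02,
        4.4000e-02,  0.0000e+00]), 'position': array([ 0.162, -0.629,  0.291]), 'tool_rot': array([-3.115e+00, -3.940e-01,  1.000e-03]), 'ft_force': array([-0.21 ,  0.158,  0.377]), 'torque': array([ 0.   , -0.037, -0.002]), 'grip_force': np.float64(0.0), 'grip_width': np.float64(0.996)}
side {'vertical_fov': 57.448, 'cx': 316.231, 'cy': 244.438, 'R': [[0.961, -0.278, 0.007], [-0.2, -0.707, -0.678], [0.193, 0.65, -0.735]], 't': [-0.499, 0.161, 1.043]}
top {'vertical_fov': 49.113, 'cx': 321.177, 'cy': 247.049, 'R': [[-0.011, -1.0, -0.02], [-0.991, 0.013, -0.133], [0.133, 0.018, -0.991]], 't': [0.025, 0.543, 1.498]}
{'vertical_fov': 71.83906874744748, 'cx': 320.91936054952885, 'cy': 235.1091983158479, 'T_tool_cam': array([[-5.11261076e-04, -9.59880510e-01, -2.80408891e-01,
         7.70986981e-02],
       [ 9.99999827e-01, -5.72280599e-04,  1.35730380e-04,
         4.79111527e-04],
       [-2.90757514e-04, -2.80408773e-01,  9.59880636e-01,
        -9.22700816e-02],
       [ 0.00000000e+00,  0.00000000e+00,  0.00000000e+00,
         1.00000000e+00]])}
```

View pics/top0.png

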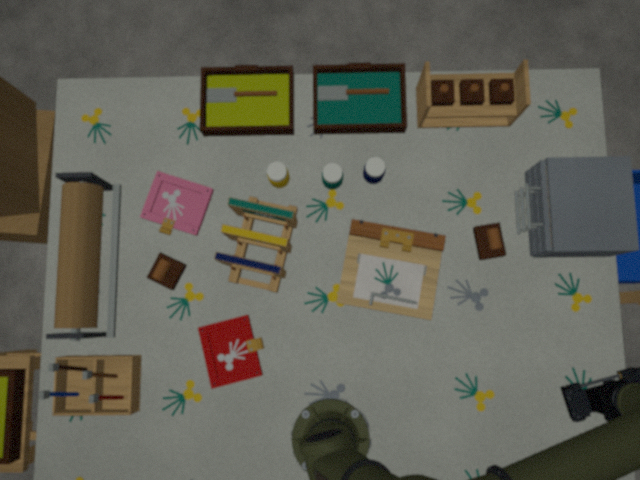

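View pics/side0.png

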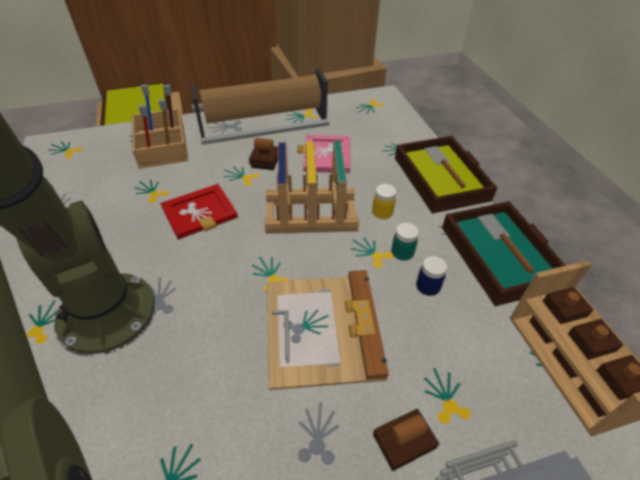

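The top view shows three upright frames in the rack at left: teal edge (262,209), yellow edge (255,237) and navy edge (248,263). The flat pink (177,203) and red (231,350) frames are look-alikes, and the yellow trays are too big. The upright frame with the yellow top edge in the middle slot fits the description. The print board is right of the rack, with its brass hinge at (397,237) and the jamb block on its far side.

```bash
cat > h.py <<'E'
import cv2,numpy as np
from scipy.spatial.transform import Rotation as Rn
from bench import ctrl
def cam(n,s=None):
    c=ctrl.get_calibration(n); f=240/np.tan(np.radians(c["vertical_fov"])/2)
    K=np.array([[f,0,c["cx"]],[0,f,c["cy"]],[0,0,1]])
    if n!="wrist": R=np.array(c["R"]);return K,R,np.array(c["t"])
    T=np.eye(4);T[:3,:3]=Rn.from_rotvec(s["tool_rot"]).as_matrix();T[:3,3]=s["position"]
    W=np.linalg.inv(T@c["T_tool_cam"]);return K,W[:3,:3],W[:3,3]
def cast(C,uv,z):
    K,R,t=C;uv=np.atleast_2d(uv).astype(float)
    d=(np.c_[uv,np.ones(len(uv))]@np.linalg.inv(K).T)@R
    o=-R.T@t;return o+d*((z-o[2])/d[:,2])[:,None]
def proj(C,X):
    K,R,t=C;p=(np.atleast_2d(X)@R.T+t)@K.T;return p[:,:2]/p[:,2:]
def mask(im,lo,hi,roi=None):
    m=cv2.inRange(cv2.cvtColor(im,cv2.COLOR_RGB2HSV),lo,hi)
    if roi:
        u0,v0,u1,v1=roi;k=np.zeros_like(m);k[v0:v1,u0:u1]=1;m=m*k
    return m
def big(m):
    cs,_=cv2.findContours(m,cv2.RETR_EXTERNAL,cv2.CHAIN_APPROX_NONE);return max(cs,key=cv2.contourArea)
E
python3 - <<'E'
from h import *
im=cv2.imread("pics/top0.png")[:,:,::-1].copy();C=cam("top")
for n,lo,hi,roi,z in(("yellow",(20,120,90),(33,255,255),(210,215,300,258),.19),("teal",(70,100,40),(95,255,255),(215,190,300,225),.19),("hinge",(12,130,100),(30,255,255),(375,222,420,256),.0445)):
    m=mask(im,lo,hi,roi);c=big(m);r=cv2.minAreaRect(c);print(n,cv2.contourArea(c),np.round(r[0],1),np.round(r[1],1),r[2])
    b=cast(C,cv2.boxPoints(r),z);print(np.round(b,3).tolist(),"centre",np.round(b.mean(0),3))
cr=im[180:330,200:460];cv2.imwrite("pics/c1.png",cv2.resize(cr,None,fx=3,fy=3,interpolation=cv2.INTER_CUBIC)[:,:,::-1])
E
```

```text
yellow 543.5 [254.3 235.5] [67.1 12.4] 12.52880859375
[[0.56, 0.283, 0.19], [0.593, 0.276, 0.19], [0.551, 0.102, 0.19], [0.519, 0.109, 0.19]] centre [0.556 0.193 0.19 ]
teal 279.5 [260.3 207.6] [63.6  5.5] 12.52880859375
[[0.643, 0.261, 0.19], [0.658, 0.258, 0.19], [0.618, 0.093, 0.19], [0.603, 0.096, 0.19]] centre [0.631 0.177 0.19 ]
hinge 629.0 [396.1 238.4] [46.7 21.2] 10.304845809936523
[[0.547, -0.127, 0.044], [0.608, -0.139, 0.044], [0.582, -0.272, 0.044], [0.521, -0.259, 0.044]] centre [ 0.564 -0.199  0.044]
```

View pics/c1.png

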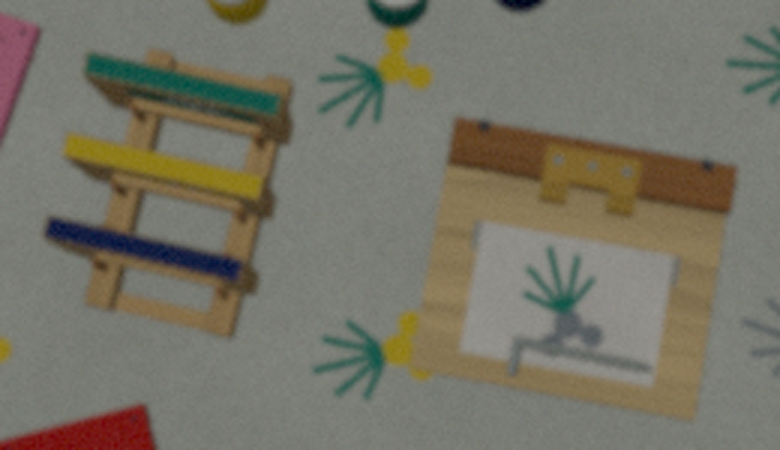

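The crop confirms it: the middle upright frame has the yellow top edge, at crop (165,165), with teal behind it and navy in front. The brass hinge is at crop (590,180), with its knuckles toward the open board and the pin lying far from it. I'll move above the hinge for a closer wrist view.

Request:
{"method": "play_rows", "body": {
  "increments": [
    [[0.5, -0.33, 0, 0, 0, -0.36, 0], [1, -0.66, 0, 0, 0, -0.717, 0], [1, -0.66, 0, 0, 0, -0.717, 0], [1, -0.66, 0, 0, 0, -0.717, 0], [1, -0.66, 0, 0, 0, -0.717, 0], [1, -0.66, 0, 0, 0, -0.717, 0], [1, -0.66, 0, 0, 0, -0.717, 0], [1, -0.66, 0, 0, 0, -0.717, 0]]
  ]
}}

```text
time: 0.9
position: [0.2422, -0.5404, 0.2917]
tool_rot: [-2.419, -2.003, -0.0]
ft_force: [-0.2, 0.3, 0.6]
grip_width: 0.506
grip_force: 0.0
```

Request:
{"method": "play_rows", "body": {
  "increments": [
    [[0.84, 0.5, 0, 0, 0, 0, 0], [0.84, 0.5, 0, 0, 0, 0, 0], [0.84, 0.5, 0, 0, 0, 0, 0]]
  ]
}}

```text
time: 1.2
position: [0.3138, -0.4617, 0.2923]
tool_rot: [-2.413, -2.011, -0.007]
ft_force: [-0.0, -0.4, 0.8]
grip_width: 0.5
grip_force: 0.0
```

Request:
{"method": "play_rows", "body": {
  "increments": [
    [[0.84, 0.5, 0, 0, 0, 0, 0], [0.84, 0.5, 0, 0, 0, 0, 0], [0.84, 0.5, 0, 0, 0, 0, 0]]
  ]
}}

```text
time: 1.5
position: [0.3783, -0.3883, 0.2924]
tool_rot: [-2.413, -2.012, -0.006]
ft_force: [-0.2, -0.2, 0.2]
grip_width: 0.498
grip_force: 0.0
```

Request:
{"method": "play_rows", "body": {
  "increments": [
    [[0.84, 0.5, 0, 0, 0, 0, 0], [0.84, 0.5, 0, 0, 0, 0, 0], [0.84, 0.5, 0, 0, 0, 0, 0]]
  ]
}}

```text
time: 1.8
position: [0.4427, -0.3151, 0.2924]
tool_rot: [-2.412, -2.012, -0.007]
ft_force: [-0.8, 0.6, 0.0]
grip_width: 0.504
grip_force: 0.0
```

Request:
{"method": "play_rows", "body": {
  "increments": [
    [[0.84, 0.5, 0, 0, 0, 0, 0], [0.84, 0.5, 0, 0, 0, 0, 0], [0.84, 0.5, 0, 0, 0, 0, 0]]
  ]
}}

```text
time: 2.1
position: [0.5071, -0.2418, 0.2923]
tool_rot: [-2.412, -2.011, -0.008]
ft_force: [-0.0, 0.4, -0.2]
grip_width: 0.497
grip_force: 0.0
```

Request:
{"method": "play_rows", "body": {
  "increments": [
    [[0.84, 0.5, 0, 0, 0, 0, 0], [0.84, 0.5, 0, 0, 0, 0, 0], [0.84, 0.5, 0, 0, 0, 0, 0], [0.84, 0.5, 0, 0, 0, 0, 0]]
  ]
}}

```text
time: 2.5
position: [0.5685, -0.1751, 0.2917]
tool_rot: [-2.42, -2.001, 0.001]
ft_force: [0.3, -1.2, -0.1]
grip_width: 0.499
grip_force: 0.0
```

Run:
```python
from h import *
s=ctrl.get_state();im=ctrl.get_image("wrist");cv2.imwrite("pics/w1.png",im[:,:,::-1])
np.save("w1.npy",np.r_[s["position"],s["tool_rot"]]);print(np.round(s["position"],4),np.round(s["tool_rot"],4))
C=cam("wrist",s);print(proj(C,[[.564,-.199,.0445]]))
```

```text
[ 0.5685 -0.1751  0.2917] [-2.4201e+00 -2.0014e+00  5.0000e-04]
[[320.98626933 236.68623666]]
```

View pics/w1.png

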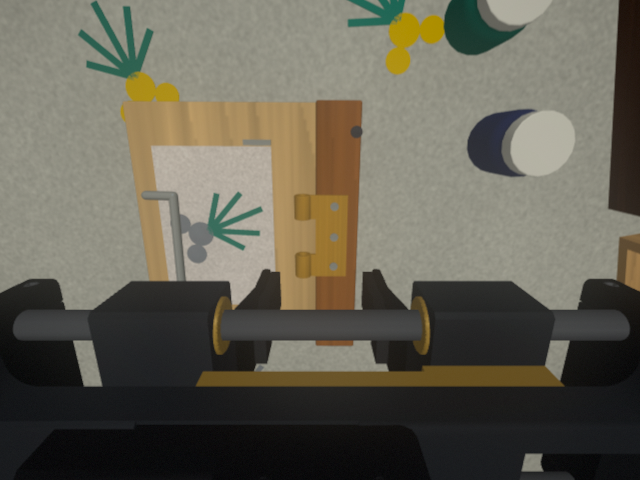

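The wrist view shows the jamb block on the right with the hinge leaf on it. The fixed knuckles are at (303,207) and (303,265), the gap between them is open, and the pin is at left (178,240). I'll go closer for a precise reading.

Request:
{"method": "play_rows", "body": {
  "increments": [
    [[-0.22, -0.1, 0.5, 0, 0, 0, 0], [-0.45, -0.18, 1, 0, 0, 0, 0], [-0.45, -0.18, 1, 0, 0, 0, 0], [-0.45, -0.18, 1, 0, 0, 0, 0], [-0.45, -0.18, 1, 0, 0, 0, 0]]
  ]
}}

```text
time: 3.05
position: [0.5432, -0.217, 0.1943]
tool_rot: [2.423, 1.996, 0.003]
ft_force: [-0.2, 0.0, 0.9]
grip_width: 0.504
grip_force: 0.0
```

Run:
```python
from h import *
s=ctrl.get_state();im=ctrl.get_image("wrist");s2=ctrl.get_state();cv2.imwrite("pics/w2.png",im[:,:,::-1])
np.save("w2.npy",np.r_[s["position"],s["tool_rot"]]);print(s["position"],s["tool_rot"],s2["position"],s2["tool_rot"])
cr=im[140:300,240:440];cv2.imwrite("pics/w2c.png",cv2.resize(cr,None,fx=4,fy=3.75,interpolation=cv2.INTER_CUBIC)[:,:,::-1])
```

```text
[ 0.54317037 -0.21697735  0.19434771] [2.42330061 1.99571585 0.00324582] [ 0.5437244  -0.21655184  0.19490762] [2.42139514 1.99627913 0.00403869]
```

View pics/w2c.png

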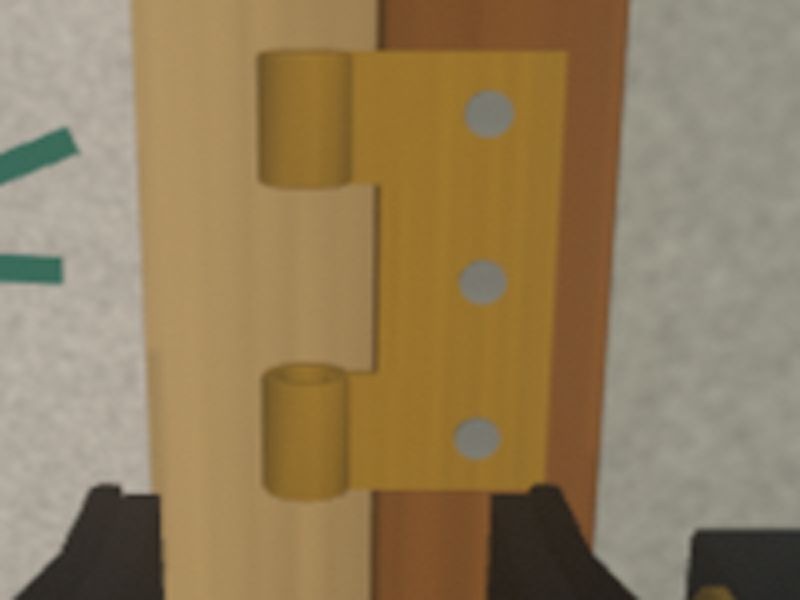

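The crop shows both fixed knuckles clearly, with the gap open from above: crop u 258–352, v 50–187, and crop u 263–348, v 365–500. Next I'll take sub-pixel edges.

Run:
```python
from h import *
im=cv2.imread("pics/w2.png")[:,:,::-1].copy();p=np.load("w2.npy")
s=dict(position=np.array([.5434,-.2168,.1946]),tool_rot=np.array([2.4223,1.996,.0036]));C=cam("wrist",s)
hsv=cv2.cvtColor(im,cv2.COLOR_RGB2HSV).astype(float);S=hsv[:,:,1];V=hsv[:,:,2]
def edge(prof,a,b,sg):  # subpixel peak of signed gradient in [a,b]
    g=sg*np.gradient(prof);i=a+int(np.argmax(g[a:b+1]));y0,y1,y2=g[i-1:i+2]
    return i+.5*(y0-y2)/(y0-2*y1+y2)
# side edges of knuckles
for v0,v1 in((158,185),(243,266)):
    pr=S[v0:v1].mean(0);pv=V[v0:v1].mean(0)
    L=edge(pr,300,310,1);R=edge(pv,322,334,1);vm=(v0+v1-1)/2
    K,Rm,t=C;o=-Rm.T@t
    # ray planes -> tangents: mid-direction at height z=.0355
    A=cast(C,[[L,vm],[R,vm]],.0355);d=A-o;d/=np.linalg.norm(d,axis=1)[:,None];m=d.sum(0);P=o+m*(.0355-o[2])/m[2]
    print("L,R",L,R,"axis pt",P,"width",np.linalg.norm(A[0]-A[1]))
col=S[:,310:323].mean(1);colV=V[:,310:323].mean(1)
v=[edge(col,148,160,1),edge(col,184,196,-1),edge(col,232,243,1),edge(col,266,280,-1)];print("ends",v)
X=cast(C,[[316,a] for a in v],.0445);print(np.round(X,4),np.linalg.norm(np.diff(X,axis=0),axis=1))
# jamb leaf right/face edge line for yaw
pts=[]
for a in range(200,235):
    pts.append([edge(S[a-1:a+2].mean(0),328,340,1),a])
f=np.polyfit([q[1] for q in pts],[q[0] for q in pts],1);Q=cast(C,[[np.polyval(f,a),a] for a in(200,234)],.037);print("leaf edge",Q)
```

```text
L,R 304.2916666666667 327.8280802292264 axis pt [ 0.55091052 -0.16422837  0.0355    ] width 0.017606501201403873
L,R 305.3675496688742 327.10832313341496 axis pt [ 0.53817597 -0.22876362  0.0355    ] width 0.01747318033011422
ends [np.float64(153.00782608695653), np.float64(189.75719769673705), np.float64(236.5941422594142), np.float64(272.94)]
[[ 0.5536 -0.1511  0.0445]
 [ 0.5485 -0.1767  0.0445]
 [ 0.5415 -0.2118  0.0445]
 [ 0.5356 -0.2411  0.0445]] [0.02616049 0.03580102 0.02988904]
leaf edge [[ 0.5598909  -0.18805062  0.037     ]
 [ 0.55470508 -0.2145177   0.037     ]]
```

The hinge centre is at about (0.5446, −0.1961), yaw −0.195; the knuckle width and the 92 mm span check out. Next is the rack: I'll look down the gap on the frame's +x side to see both the leaf and the top edge.

Request:
{"method": "play_rows", "body": {
  "increments": [
    [[0.2, 0, -0.5, 0, 0, 0, 0], [0.6, -0.05, -1, 0, 0, 0, 0], [1, -0.08, -1, 0, 0, 0, 0], [1, -0.08, -1, 0, 0, 0, 0]]
  ]
}}

```text
time: 3.5
position: [0.5566, -0.1077, 0.2987]
tool_rot: [2.408, 2.009, 0.014]
ft_force: [0.4, 1.1, -0.7]
grip_width: 0.507
grip_force: 0.0
```

Request:
{"method": "play_rows", "body": {
  "increments": [
    [[0.5, -0.04, -0.06, 0, 0, 0, 0], [1, -0.08, -0.06, 0, 0, 0, 0], [1, -0.08, -0.06, 0, 0, 0, 0]]
  ]
}}

```text
time: 3.8
position: [0.5653, -0.0066, 0.3014]
tool_rot: [-2.41, -2.015, -0.011]
ft_force: [-0.7, -0.9, -0.1]
grip_width: 0.498
grip_force: 0.0
```

Request:
{"method": "play_rows", "body": {
  "increments": [
    [[0.5, -0.04, 0, 0, 0, 0, 0], [1, -0.08, 0, 0, 0, 0, 0], [1, -0.08, 0, 0, 0, 0, 0]]
  ]
}}

```text
time: 4.1
position: [0.5751, 0.093, 0.3009]
tool_rot: [-2.408, -2.014, -0.011]
ft_force: [-0.3, 0.1, 1.1]
grip_width: 0.499
grip_force: 0.0
```

Request:
{"method": "play_rows", "body": {
  "increments": [
    [[0.5, -0.04, 0, 0, 0, 0, 0], [1, -0.08, 0, 0, 0, 0, 0], [1, -0.08, 0, 0, 0, 0, 0], [1, -0.08, 0, 0, 0, 0, 0], [1, -0.08, 0, 0, 0, 0, 0]]
  ]
}}

```text
time: 4.6
position: [0.5875, 0.1811, 0.2991]
tool_rot: [2.424, 1.996, 0.001]
ft_force: [0.2, -1.1, -0.2]
grip_width: 0.501
grip_force: 0.0
```

Run:
```python
from h import *
s=ctrl.get_state();im=ctrl.get_image("wrist");s2=ctrl.get_state();cv2.imwrite("pics/w3.png",im[:,:,::-1])
print(s["position"],s["tool_rot"],s2["position"],s2["tool_rot"])
for k in("position","tool_rot"): s[k]=(s[k]+s2[k])/2
np.save("w3.npy",np.r_[s["position"],s["tool_rot"]])
```

```text
[0.58748345 0.18105493 0.29910224] [2.42398549e+00 1.99628773e+00 1.06635479e-03] [0.58758455 0.18031061 0.29888113] [2.42542044e+00 1.99455923e+00 5.37349658e-04]
```

View pics/w3.png

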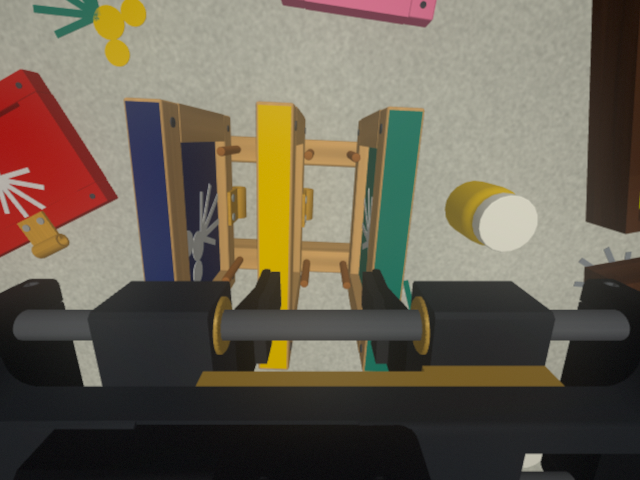

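The wrist view shows the yellow top edge running from (275,104) to (275,368). Its hinge leaf is on the +x side at (307,205), the side that will face the jamb, so the turn needed is small.

Run:
```python
from h import *
im=cv2.imread("pics/w3.png")[:,:,::-1].copy();p=np.load("w3.npy");s=dict(position=p[:3],tool_rot=p[3:]);C=cam("wrist",s)
m=mask(im,(20,190,120),(30,255,255),(240,90,310,375));hsv=cv2.cvtColor(im,cv2.COLOR_RGB2HSV).astype(float)
def edge(prof,a,b,sg):
    g=sg*np.gradient(prof);i=a+int(np.argmax(g[a:b+1]));y0,y1,y2=g[i-1:i+2];return i+.5*(y0-y2)/(y0-2*y1+y2)
S=hsv[:,:,1]
L=[];R=[]
for v in range(115,262,2):
    pr=S[v-1:v+2].mean(0);L.append([edge(pr,250,270,1),v]);R.append([edge(pr,284,299,-1),v])
def line(P):
    P=np.array(P);f=np.polyfit(P[:,1],P[:,0],1);r=P[:,0]-np.polyval(f,P[:,1]);k=abs(r)<.8;f=np.polyfit(P[k,1],P[k,0],1);print("inl",k.sum(),len(k));return f
fl,fr=line(L),line(R)
A=cast(C,[[np.polyval(fl,v),v] for v in(115,260)],.19);B=cast(C,[[np.polyval(fr,v),v] for v in(115,260)],.19)
for X in(A,B): d=X[0]-X[1];print("yaw",-np.arctan2(d[0],d[1]))
col=S[:,264:286].mean(1);ve=edge(col,95,112,1);vb=edge(S[:,266:284].mean(1),358,376,-1)
E=[cast(C,[[np.polyval((fl+fr)/2,v),v]],.19)[0] for v in(ve,vb)]
print("ends px",ve,vb,E,"len",np.linalg.norm(E[0]-E[1]),"ctr",(E[0]+E[1])/2)
d=(A[0]-A[1])/np.linalg.norm(A[0]-A[1]);n=np.array([d[1],-d[0],0]);print("width",(B-A)@n)
q=s["tool_rot"]*1;Rm=Rn.from_rotvec(q).as_matrix();print(Rm.round(4))
c=(E[0]+E[1])/2;print("ctr in tool",Rm.T@(c-p[:3]))
```

```text
inl 72 74
inl 74 74
yaw -0.2357138819227614
yaw -0.2402674311974025
ends px 101.64623069936421 368.19194915254235 [array([0.580425 , 0.2803032, 0.19     ]), array([0.53839276, 0.10703742, 0.19      ])] len 0.17829116585010066 ctr [0.55940888 0.19367031 0.19      ]
width [0.01937504 0.01897222]
[[ 1.924e-01  9.813e-01  1.300e-03]
 [ 9.813e-01 -1.924e-01 -7.000e-04]
 [-5.000e-04  1.400e-03 -1.000e+00]]
ctr in tool [ 0.00738587 -0.03025057  0.10894603]
```

Request:
{"method": "play_rows", "body": {
  "increments": [
    [[0.074, -0.303, 0, 0, 0, 0.028, 0], [0.074, -0.303, 0, 0, 0, 0.028, 0], [0.074, -0.303, 0.2, 0, 0, 0.028, 0], [0.074, -0.303, 0.4, 0, 0, 0.028, 0], [0.074, -0.303, 0.6, 0, 0, 0.028, 0], [0.074, -0.303, 0.7, 0, 0, 0.028, 0], [0.074, -0.303, 0.7, 0, 0, 0.028, 0], [0.074, -0.303, 0.7, 0, 0, 0.028, 0]]
  ]
}}

```text
time: 5.45
position: [0.5593, 0.1943, 0.229]
tool_rot: [2.469, 1.942, 0.001]
ft_force: [0.0, 0.4, 0.1]
grip_width: 0.499
grip_force: 0.0
```

Run:
```python
from h import *
s=ctrl.get_state();print(s["position"],s["tool_rot"])
im=ctrl.get_image("wrist");cv2.imwrite("pics/w4.png",im[:,:,::-1])
```

```text
[0.55930814 0.19427924 0.22896095] [2.46861371e+00 1.94233082e+00 1.15835186e-03]
```

View pics/w4.png

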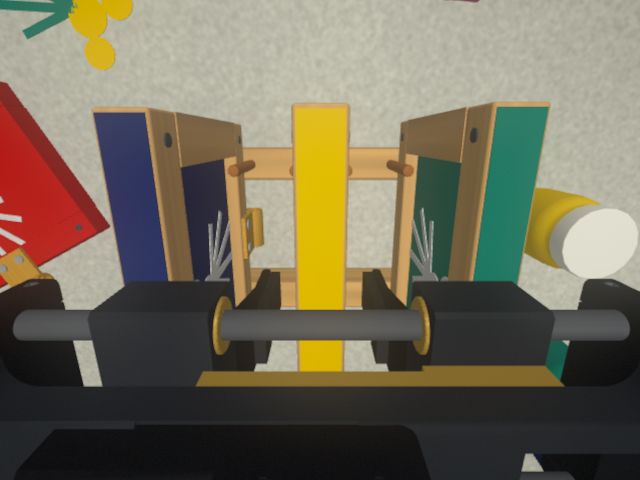

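The yellow edge lies centred between the fingers (u 293–348), aligned with the tool. Now I'll close the gripper.

Request:
{"method": "play_rows", "body": {
  "increments": [
    [[0, 0, 0, 0, 0, 0, -1], [0, 0, 0, 0, 0, 0, -1], [0, 0, 0, 0, 0, 0, -1], [0, 0, 0, 0, 0, 0, -1], [0, 0, 0, 0, 0, 0, -1], [0, 0, 0, 0, 0, 0, -1], [0, 0, 0, 0, 0, 0, -1], [0, 0, 0, 0, 0, 0, -1]]
  ],
  "squeeze": 40
}}

```text
time: 6.3
position: [0.5589, 0.1948, 0.2285]
tool_rot: [2.468, 1.943, 0.001]
ft_force: [-0.4, -0.5, 2.6]
grip_width: 0.242
grip_force: 40.0
```

Request:
{"method": "play_rows", "body": {
  "increments": [
    [[0, 0, -0.03, 0, 0, 0, -1], [0, 0, -0.1, 0, 0, 0, -1], [0, 0, -0.2, 0, 0, 0, -1], [0, 0, -0.35, 0, 0, 0, -1], [0, 0, -0.5, 0, 0, 0, -1], [0, 0, -0.65, 0, 0, 0, -1], [0, 0, -0.8, 0, 0, 0, -1], [0, 0, -0.9, 0, 0, 0, -1]]
  ]
}}

```text
time: 7.1
position: [0.5591, 0.195, 0.3204]
tool_rot: [2.467, 1.943, 0.003]
ft_force: [-0.3, 1.1, -3.4]
grip_width: 0.25
grip_force: 40.0
```

Request:
{"method": "play_rows", "body": {
  "increments": [
    [[0, 0, -0.1, 0, 0, 0, -1], [0, 0, -0.2, 0, 0, 0, -1], [0, 0, -0.25, 0, 0, 0, -1], [0, 0, -0.25, 0, 0, 0, -1], [0, 0, -0.25, 0, 0, 0, -1]]
  ]
}}

```text
time: 7.6
position: [0.5586, 0.1946, 0.3428]
tool_rot: [-2.468, -1.944, 0.001]
ft_force: [-0.7, -0.3, -3.1]
grip_width: 0.246
grip_force: 40.0
```

Run:
```python
from h import *
s=ctrl.get_state();print({k:np.round(s[k],4) for k in("position","tool_rot","ft_force","torque","joint_positions")})
cv2.imwrite("pics/w5.png",ctrl.get_image("wrist")[:,:,::-1])
```

```text
{'position': array([0.5586, 0.1946, 0.3428]), 'tool_rot': array([-2.4680e+00, -1.9435e+00,  1.2000e-03]), 'ft_force': array([-0.698 , -0.3443, -3.1043]), 'torque': array([-0.0616, -0.0516, -0.04  ]), 'joint_positions': array([ 0.29  ,  0.2615, -0.8066,  1.5024,  0.1888,  1.459 , -0.7575])}
```

The frame is held (about 3 N of weight). I'll check its position in the tool, then carry it over.

Run:
```python
from h import *
def edge(prof,a,b,sg):
    g=sg*np.gradient(prof);i=a+int(np.argmax(g[a:b+1]));y0,y1,y2=g[i-1:i+2];return i+.5*(y0-y2)/(y0-2*y1+y2)
s=dict(position=np.zeros(3),tool_rot=np.zeros(3));C=cam("wrist",s)
for n in("w4","w5"):
    S=cv2.cvtColor(cv2.imread(f"pics/{n}.png"),cv2.COLOR_BGR2HSV).astype(float)[:,:,1]
    ve=edge(S[:,300:340].mean(1),92,112,1);X=[]
    for v in(130,240):
        pr=S[v-6:v+7].mean(0);X.append(cast(C,[[(edge(pr,285,302,1)+edge(pr,340,355,-1))/2,v]],.0388)[0])
    e=cast(C,[[321,ve]],.0388)[0]
    print(n,"ve",ve,"end x",e[0],"-> ctr x",e[0]-.0892,"mid y",np.round(X,4).tolist())
```

```text
w4 ve 102.72937113776808 end x 0.08912085542868611 -> ctr x -7.91445713138883e-05 mid y [[0.0795, 0.0009, 0.0388], [0.0361, -0.0005, 0.0388]]
w5 ve 103.72952586206897 end x 0.08877621824708622 -> ctr x -0.00042378175291378495 mid y [[0.0795, -0.0003, 0.0388], [0.0361, 0.0004, 0.0388]]
```

Request:
{"method": "play_rows", "body": {
  "increments": [
    [[0, 0, -0.2, 0, 0, 0, -1], [0, 0, -0.5, 0, 0, 0, -1], [-0.1, 0.016, -0.7, 0, 0, 0, -1], [-0.3, 0.05, -0.8, 0, 0, 0, -1], [-0.6, 0.1, -0.8, 0, 0, 0, -1], [-0.96, 0.164, -0.8, 0, 0, 0, -1]]
  ]
}}

```text
time: 8.25
position: [0.5517, 0.0982, 0.4231]
tool_rot: [-2.464, -1.947, -0.001]
ft_force: [0.7, -0.5, -2.6]
grip_width: 0.249
grip_force: 40.0
```

Request:
{"method": "play_rows", "body": {
  "increments": [
    [[-0.35, 0.055, 0, 0, 0, 0, -1], [-0.7, 0.11, 0, 0, 0, 0, -1], [-0.96, 0.164, 0, 0, 0, 0, -1]]
  ]
}}

```text
time: 8.55
position: [0.5451, -0.0025, 0.4226]
tool_rot: [2.47, 1.94, -0.003]
ft_force: [-0.3, 0.1, -4.3]
grip_width: 0.248
grip_force: 40.0
```

Request:
{"method": "play_rows", "body": {
  "increments": [
    [[-0.35, 0.055, 0, 0, 0, 0, -1], [-0.7, 0.11, 0, 0, 0, 0, -1], [-0.96, 0.164, 0, 0, 0, 0, -1]]
  ]
}}

```text
time: 8.85
position: [0.5383, -0.0996, 0.4225]
tool_rot: [-2.471, -1.941, 0.003]
ft_force: [1.2, -0.1, -4.2]
grip_width: 0.251
grip_force: 40.0
```

Request:
{"method": "play_rows", "body": {
  "increments": [
    [[-0.35, 0.055, 0, 0, 0, -0.01, -1], [-0.65, 0.11, 0, 0, 0, -0.02, -1], [-0.85, 0.14, 0, 0, 0, -0.0267, -1], [-0.96, 0.164, 0, 0, 0, -0.0267, -1], [-0.96, 0.164, 0, 0, 0, -0.0267, -1], [-0.96, 0.164, 0, 0, 0, -0.0267, -1], [-0.96, 0.164, 0, 0, 0, -0.0267, -1]]
  ]
}}

```text
time: 9.55
position: [0.5329, -0.1918, 0.4234]
tool_rot: [-2.424, -1.998, -0.001]
ft_force: [0.2, 0.5, -3.9]
grip_width: 0.25
grip_force: 40.0
```

Run:
```python
from h import *
a=[]
for n in("wrist","top","side"):
    s=ctrl.get_state();a.append(np.r_[s["position"],s["tool_rot"]*np.sign(s["tool_rot"][0]),s["ft_force"]])
    cv2.imwrite(f"pics/{n}6.png",ctrl.get_image(n)[:,:,::-1])
m=np.mean(a,0);print(np.round(a,4));print(m.round(4));R=Rn.from_rotvec(m[3:6]).as_matrix();print(R.round(4),"yaw",np.arctan2(R[1,1],R[0,1]))
```

```text
[[ 5.3290e-01 -1.9180e-01  4.2340e-01  2.4237e+00  1.9981e+00  1.0000e-03
   1.8890e-01  4.7220e-01 -3.8872e+00]
 [ 5.3290e-01 -1.9200e-01  4.2340e-01  2.4240e+00  1.9984e+00  7.0000e-04
  -2.4800e-01  8.0200e-01 -3.5786e+00]
 [ 5.3280e-01 -1.9230e-01  4.2350e-01  2.4243e+00  1.9978e+00  5.0000e-04
  -8.2500e-01  5.5200e-01 -5.1275e+00]]
[ 5.3290e-01 -1.9200e-01  4.2340e-01  2.4240e+00  1.9981e+00  7.0000e-04
 -2.9470e-01  6.0870e-01 -4.1977e+00]
[[ 1.908e-01  9.816e-01  5.000e-04]
 [ 9.816e-01 -1.908e-01  1.000e-04]
 [ 2.000e-04  5.000e-04 -1.000e+00]] yaw -0.19201777354671443
```

Request:
{"method": "play_rows", "body": {
  "increments": [
    [[-0.006, -0.001, 0.15, 0, 0, 0.002, -1], [-0.013, -0.003, 0.4, 0, 0, 0.002, -1], [-0.013, -0.003, 0.7, 0, 0, 0.002, -1], [-0.013, -0.003, 0.95, 0, 0, 0.002, -1]]
  ]
}}

```text
time: 10.1
position: [0.5312, -0.1948, 0.3256]
tool_rot: [-2.429, -1.99, 0.002]
ft_force: [0.1, -0.9, -3.1]
grip_width: 0.249
grip_force: 40.0
```

Request:
{"method": "play_rows", "body": {
  "increments": [
    [[0, 0, 0.2, 0, 0, 0, -1], [0, 0, 0.38, 0, 0, 0, -1], [0, 0, 0.5, 0, 0, 0, -1], [0, 0, 0.55, 0, 0, 0, -1], [0, 0, 0.55, 0, 0, 0, -1], [0, 0, 0.55, 0, 0, 0, -1], [0, 0, 0.55, 0, 0, 0, -1]]
  ]
}}

```text
time: 10.8
position: [0.5325, -0.1953, 0.2743]
tool_rot: [2.429, 1.99, 0.001]
ft_force: [-0.9, -0.2, -3.1]
grip_width: 0.247
grip_force: 40.0
```

```bash
cat > look.py <<'E'
from h import *
import sys
a=[]
for n in sys.argv[2:]:
    s=ctrl.get_state();a.append(np.r_[s["position"],s["tool_rot"]*np.sign(s["tool_rot"][0]),s["ft_force"],s["torque"]])
    cv2.imwrite(f"pics/{n}{sys.argv[1]}.png",ctrl.get_image(n)[:,:,::-1])
m=np.mean(a,0);print(m.round(4));R=Rn.from_rotvec(m[3:6]).as_matrix();print(R.round(4).tolist(),"yaw",np.arctan2(R[1,1],R[0,1]))
E
python3 look.py 7 wrist top side wrist
python3 - <<'E'
import cv2,numpy as np
from h import *
H=np.array([.5446,-.1961,.0355])
bits=[]
for n,w in(("wrist7",None),("side7","side"),("top7","top")):
    im=cv2.imread(f"pics/{n}.png")
    if w: u,v=proj(cam(w),H)[0].astype(int);print(n,u,v)
    else: u,v=360,200
    h=80 if not w else 45
    cr=im[max(v-h,0):v+h,max(u-h,0):u+h];bits.append(cv2.resize(cr,(266,400) if 0 else (266,266),interpolation=cv2.INTER_CUBIC))
cv2.imwrite("pics/m7.png",np.hstack(bits))
E
```

```text
[ 5.3240e-01 -1.9530e-01  2.7410e-01  2.4289e+00  1.9901e+00  1.0000e-03
 -2.9970e-01  5.0900e-02 -3.0666e+00 -3.9200e-02 -1.0200e-01 -9.5000e-03]
[[0.1966, 0.9805, 0.0014], [0.9805, -0.1966, -0.0008], [-0.0005, 0.0016, -1.0]] yaw -0.19792504732272811
side7 350 317
top7 394 245
```

View pics/m7.png

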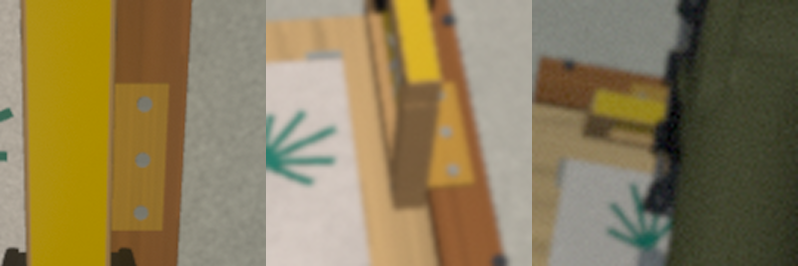

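The wrist crop shows the held frame's top rail with the fixed leaf's three rivets, crop (145,104), (143,160) and (141,213), still visible beside it. The side crop shows the frame upright just above the hinge. The rivets give the hinge position directly in tool axes, so the measurement does not rely on the state reading.

```bash
cat > riv.py <<'E'
from h import *
def rivets(n,roi):
    im=cv2.imread(n)[:,:,::-1].copy();hsv=cv2.cvtColor(im,cv2.COLOR_RGB2HSV)
    m=((hsv[:,:,1]<110)*255).astype(np.uint8);k=np.zeros_like(m);u0,v0,u1,v1=roi;k[v0:v1,u0:u1]=1;m*=k
    N,_,st,ce=cv2.connectedComponentsWithStats(m);i=[j for j in range(1,N) if 12<st[j,4]<250]
    g=255.-hsv[:,:,1]; out=[]
    for j in i:   # weighted centroid
        x,y=np.round(ce[j]).astype(int);w=9;P=np.clip(g[y-w:y+w+1,x-w:x+w+1]-110,0,None);yy,xx=np.mgrid[y-w:y+w+1,x-w:x+w+1]
        out.append([(P*xx).sum()/P.sum(),(P*yy).sum()/P.sum()])
    return np.array(sorted(out,key=lambda q:q[1]))
C=cam("wrist",dict(position=np.zeros(3),tool_rot=np.zeros(3)))
def tool(n,roi,tz,zl=.037): # tool-frame points on plane at world height zl
    p=rivets(n,roi);return p,cast(C,p,tz-zl)[:,:2]
E
python3 - <<'E'
from riv import *
pos=np.array([.5434,-.2168,.1946]);R=Rn.from_rotvec([2.4223,1.996,.0036]).as_matrix()
p,T=tool("pics/w2.png",(345,155,380,268),.1946);print(p.round(1).tolist(),T.round(4).tolist(),np.linalg.norm(np.diff(T,axis=0),axis=1))
ax=[(R.T@(np.array(q)-pos))[:2] for q in([.55091,-.16423,.0355],[.53818,-.22876,.0355])];h=(R.T@(np.array([.5446,-.1961,.0355])-pos))[:2]
print("axis",np.round(ax,4).tolist(),"h",h.round(4))
d=T[0]-T[2];d/=np.linalg.norm(d);n=np.array([-d[1],d[0]]);r=np.array([(h-T[1])@d,(h-T[1])@n]);print("rel along,perp",r, "axis yaw-rivet yaw",np.arctan2(*(ax[0]-ax[1])[::-1])-np.arctan2(d[1],d[0]))
for n in("pics/wrist7.png",):
    p,T=tool(n,(352,170,395,260),.2735);print(p.round(1).tolist(),T.round(4).tolist(),np.linalg.norm(np.diff(T,axis=0),axis=1))
    d=T[0]-T[-1];d/=np.linalg.norm(d);n=np.array([-d[1],d[0]]);print("hinge in tool",T[1]+r[0]*d+r[1]*n,"angle",np.arctan2(d[1],d[0]))
E
```

```text
[[361.8, 169.9], [360.3, 214.8], [358.8, 256.5]] [[0.0539, 0.0307], [0.0198, 0.0307], [-0.0143, 0.0306]] [0.03410786 0.03415414]
axis [[0.053, -0.0033], [-0.0127, -0.0034]] h [ 0.0206 -0.0034]
rel along,perp [ 0.00067325 -0.0340825 ] axis yaw-rivet yaw 0.0011783038846779753
[[366.6, 182.2], [365.4, 215.9], [364.3, 247.6]] [[0.0349, 0.0454], [0.0009, 0.0455], [-0.0331, 0.0457]] [0.03402359 0.03400566]
hinge in tool [0.00139213 0.01140578] angle -0.004053132622812209
```

Request:
{"method": "play_rows", "body": {
  "increments": [
    [[0.01, -0.004, 0.03, 0, 0, -0.001, -1], [0.015, -0.008, 0.07, 0, 0, -0.002, -1], [0.015, -0.008, 0.1, 0, 0, -0.002, -1], [0.015, -0.008, 0.11, 0, 0, -0.002, -1], [0.015, -0.008, 0.11, 0, 0, -0.002, -1], [0.015, -0.008, 0.11, 0, 0, -0.002, -1], [0.015, -0.008, 0.11, 0, 0, -0.002, -1], [0.015, -0.008, 0.11, 0, 0, -0.002, -1]]
  ]
}}

```text
time: 11.8
position: [0.5315, -0.1936, 0.2624]
tool_rot: [2.427, 1.995, 0.0]
ft_force: [0.2, -0.1, -3.2]
grip_width: 0.248
grip_force: 40.0
```

```bash
python3 look.py 8 wrist side side
cat > fit.py <<'E'
from riv import *
import sys
def run(n,tz):
    p,T=tool(n,(340,165,405,275),tz);print(p.round(1).tolist(),T.round(4).tolist(),np.linalg.norm(np.diff(T,axis=0),axis=1).round(4))
    d=T[0]-T[-1];d/=np.linalg.norm(d);n=np.array([-d[1],d[0]]);print("hinge in tool",T[1]+.0003*d-.0341*n,"angle",np.arctan2(d[1],d[0]))
run(sys.argv[1],float(sys.argv[2]))
E
python3 fit.py pics/wrist8.png .2625
```

```text
[ 5.3150e-01 -1.9360e-01  2.6240e-01  2.4267e+00  1.9947e+00  1.0000e-04
  1.0000e-04  5.9200e-02 -3.5252e+00 -1.9200e-02 -7.2600e-02  1.1500e-02]
[[0.1936, 0.9811, 0.0002], [0.9811, -0.1936, -0.0002], [-0.0001, 0.0002, -1.0]] yaw -0.1947825021584331
[[369.5, 185.5], [368.1, 220.2], [366.8, 252.8]] [[0.0331, 0.0468], [-0.001, 0.0469], [-0.0351, 0.0468]] [0.0341 0.0341]
hinge in tool [-0.00068384  0.01276978] angle -0.00036448752071003855
```

The hinge now reads (−0.7, 12.8) mm in tool axes against a target of (−0.4, 12.5), and the angle is aligned. I'll lower slowly into the gap.

Request:
{"method": "play_rows", "body": {
  "increments": [
    [[-0.002, 0.004, 0.015, 0, 0, 0, -1], [-0.002, 0.004, 0.03, 0, 0, 0, -1], [-0.002, 0.004, 0.045, 0, 0, 0, -1], [-0.002, 0.004, 0.06, 0, 0, 0, -1], [-0.002, 0.004, 0.075, 0, 0, 0, -1], [-0.002, 0.004, 0.09, 0, 0, 0, -1], [-0.002, 0.004, 0.09, 0, 0, 0, -1], [-0.002, 0.004, 0.09, 0, 0, 0, -1]]
  ]
}}

```text
time: 12.75
position: [0.5318, -0.1938, 0.2532]
tool_rot: [2.427, 1.995, -0.0]
ft_force: [-0.3, 0.4, -3.4]
grip_width: 0.252
grip_force: 40.0
```

```bash
python3 look.py 9 wrist side side;python3 fit.py pics/wrist9.png .2535
```

```text
[ 5.3180e-01 -1.9380e-01  2.5330e-01  2.4269e+00  1.9949e+00 -1.0000e-04
  2.0270e-01  1.6010e-01 -3.6983e+00 -1.7200e-02 -8.4700e-02 -1.4800e-02]
[[0.1936, 0.9811, 0.0], [0.9811, -0.1936, -0.0001], [-0.0001, 0.0, -1.0]] yaw -0.1947805140708508
[[370.6, 186.7], [369.2, 222.3], [367.8, 255.7]] [[0.0332, 0.0466], [-0.0008, 0.0466], [-0.0349, 0.0467]] [0.0341 0.0341]
hinge in tool [-0.00060345  0.01251207] angle -0.0017059743033617375
```

Request:
{"method": "play_rows", "body": {
  "increments": [
    [[0, 0.002, 0.02, 0, 0, 0, -1], [0, 0.002, 0.04, 0, 0, 0, -1], [-0.001, 0.002, 0.06, 0, 0, 0, -1], [-0.001, 0.002, 0.08, 0, 0, 0, -1], [-0.001, 0.002, 0.1, 0, 0, 0, -1], [-0.001, 0.002, 0.12, 0, 0, 0, -1], [-0.001, 0.002, 0.13, 0, 0, 0, -1], [-0.001, 0.002, 0.13, 0, 0, 0, -1]]
  ]
}}

```text
time: 13.7
position: [0.5319, -0.1939, 0.24]
tool_rot: [-2.427, -1.995, 0.0]
ft_force: [0.3, -0.7, -3.7]
grip_width: 0.249
grip_force: 40.0
```

Request:
{"method": "play_rows", "body": {
  "increments": [
    [[0, 0, 0, 0, 0, 0, -1], [0, 0, 0, 0, 0, 0, -1], [0, 0, 0, 0, 0, 0, -1], [0, 0, 0, 0, 0, 0, -1]]
  ]
}}

```text
time: 14.1
position: [0.532, -0.194, 0.2403]
tool_rot: [2.427, 1.995, -0.0]
ft_force: [0.4, -0.1, -2.9]
grip_width: 0.249
grip_force: 40.0
```

```bash
python3 look.py 10 wrist side top;python3 fit.py pics/wrist10.png .2402
python3 - <<'E'
from h import *
im=cv2.imread("pics/side10.png");w=cv2.imread("pics/wrist10.png")
a=cv2.resize(im[255:345,290:410],(400,300),interpolation=cv2.INTER_CUBIC);b=cv2.resize(w[80:290,240:520],(400,300),interpolation=cv2.INTER_CUBIC)
cv2.imwrite("pics/m10.png",np.hstack([a,b]))
def edge(prof,a,b,sg):
    g=sg*np.gradient(prof);i=a+int(np.argmax(g[a:b+1]));y0,y1,y2=g[i-1:i+2];return i+.5*(y0-y2)/(y0-2*y1+y2)
S=cv2.cvtColor(w,cv2.COLOR_BGR2HSV).astype(float)[:,:,1];C=cam("wrist",dict(position=np.zeros(3),tool_rot=np.zeros(3)))
ve=edge(S[:,300:340].mean(1),92,112,1);print("slip check ve",ve,[cast(C,[[(edge(S[v-6:v+7].mean(0),285,302,1)+edge(S[v-6:v+7].mean(0),340,355,-1))/2,v]],.0388)[0].round(4) for v in(130,240)])
E
```

```text
[ 5.3200e-01 -1.9400e-01  2.4030e-01  2.4268e+00  1.9948e+00 -1.0000e-04
  3.1300e-02  9.1800e-02 -3.5412e+00 -3.1400e-02 -7.9300e-02  3.5000e-03]
[[0.1935, 0.9811, 0.0001], [0.9811, -0.1935, -0.0002], [-0.0001, 0.0001, -1.0]] yaw -0.1947497468319627
[[372.4, 188.6], [370.8, 225.5], [369.4, 260.2]] [[0.0335, 0.0463], [-0.0006, 0.0462], [-0.0347, 0.0464]] [0.0341 0.0341]
hinge in tool [-0.00033548  0.01214911] angle -0.0010628690981567715
slip check ve 109.08310401761145 [array([ 0.0795, -0.0003,  0.0388]), array([ 0.0361, -0.0003,  0.0388])]
```

View pics/m10.png

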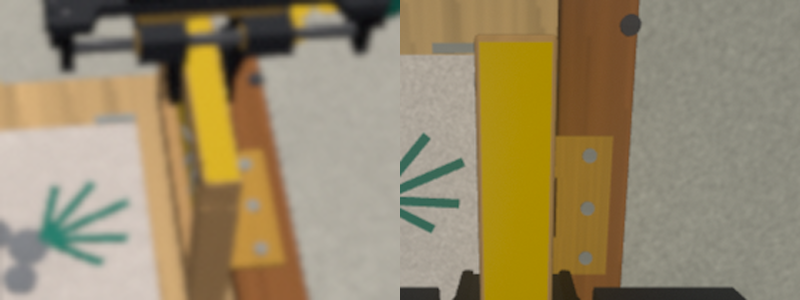

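The frame is upright and its knuckle is down in the gap: the wrist crop shows the leaf and rivets at right (590,155–258), with the frame parallel beside them. The force is only the frame's weight, about 3.5 N. I'll do one quick numeric slip check and then hand in.

Run:
```python
from h import *
for n in("w5","wrist10"):
    a=cv2.cvtColor(cv2.imread(f"pics/{n}.png"),cv2.COLOR_BGR2HSV).astype(float)
    print(n,a[98:114,305:335].mean(1).round(0)[:,[1,2]].tolist())
    print([int(x) for x in a[180:220,285:302,1].mean(0)],[int(x) for x in a[180:220,340:356,1].mean(0)])
s=ctrl.get_state();print(s["time"],s["ft_force"],s["qd"].round(3),s["grip_force"])
```

```text
w5 [[28.0, 162.0], [28.0, 162.0], [28.0, 163.0], [28.0, 162.0], [28.0, 162.0], [43.0, 158.0], [97.0, 164.0], [128.0, 178.0], [128.0, 178.0], [128.0, 178.0], [137.0, 180.0], [172.0, 186.0], [222.0, 191.0], [222.0, 191.0], [222.0, 191.0], [222.0, 192.0]]
[32, 32, 32, 32, 32, 32, 32, 32, 46, 99, 134, 139, 185, 247, 254, 254, 254] [254, 254, 254, 254, 229, 162, 135, 131, 73, 37, 33, 33, 33, 32, 32, 32]
wrist10 [[118.0, 160.0], [118.0, 160.0], [118.0, 160.0], [118.0, 160.0], [118.0, 161.0], [120.0, 155.0], [129.0, 152.0], [134.0, 160.0], [134.0, 159.0], [134.0, 159.0], [143.0, 161.0], [181.0, 166.0], [243.0, 171.0], [243.0, 172.0], [244.0, 171.0], [245.0, 171.0]]
[29, 30, 30, 30, 30, 30, 31, 31, 43, 94, 127, 137, 179, 220, 224, 225, 225] [255, 255, 255, 255, 229, 164, 139, 141, 159, 182, 185, 186, 186, 185, 185, 185]
14.25 [-0.76694971  0.75983337 -3.08874676] [ 0.001  0.001 -0.001 -0.     0.     0.    -0.001] 39.997143410146236
```

The frame's pixels in the tool match those after the lift exactly, so there was no slip. The arm is steady and only the frame's weight is on the gripper, so I'm handing in.

```bash
python3 -c "
from bench import ctrl
print(ctrl.close_job())"
```

```text
the job is handed in; nothing more can be done
None
```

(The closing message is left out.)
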